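# Clip the bud gauge onto the sorting stand

## Robot

A 6-joint arm with a two-finger parallel gripper is mounted at the origin on the work surface. World frame = base frame: x ahead of the robot, y to its left, z up, the work surface at z = 0. Lengths are in mm, angles in rad, forces in N, time in s.
With the tool pointing down it reaches from about 250 to 775 mm from the base axis. Payload 8.9 kg.
Tool frame: the origin (TCP) lies between the finger pads; the fingertips stand 8 mm ahead of it and the grasp point (between the pads) lies 11 mm behind it (bot.nose_length is the distance from the TCP to the fingertips, in mm); x points along the fingers, z is the direction in which the jaws open and shut, and the axes are right-handed (so a half turn about x gives the same grasp; the last joint's range is limited). The gripper opens to 85 mm and grips with 20 to 120 N. Pads are 22 mm wide; open, the fingers measure 114 mm over their backs; the gripper's body (76 mm by 85 mm) begins 54 mm behind the grasp point. The pads swing forward as they close: fully open they stand 13 mm farther back than shut.
Start: joints at [-1.292, 0.291, -0.153, 1.127, 0, 1.431], TCP at [213.021, -479.84, 239.305] pointing down, gripper open.
Joint ranges: [-2.52, 2.52], [-0.91, 1.74], [-1.3, 1.37], [-1.96, 2.02], [-1.52, 1.47], [-3.14, 3.14]. Speed limits (rad/s): [2.22, 2.22, 2.79, 3.14, 3.14, 3.14].

## Interface

Orientations are given as a rotation vector (axis times angle).
In Python, from bench import bot gives the robot as it stands.
- The arm moves only by the tool drive_tool, never from a script. Its argument "plan" is a list that holds one entry, the list of rows, each a list of 4 numbers: the shift along the world's x, y, z in m, then the turn about the world's z in degrees. In form: [[[x, y, z, spin], ...]]. A call has 1 to 12 rows; each row is the pose to reach, as a shift and turn from the pose measured when the call began; what a row does not reach only later rows make up. A row lasts 1/8 s, in which the tool goes at most 62.5 mm and 10.7 degrees, less where a joint would pass 70% of its speed; a pose out of reach is approached as far as the arm can. A call with a gripper value outside its range is refused whole. "claw" is the opening, from 0 (shut) to 1 (fully open), set as the call begins (left out, the last holds). The fingers move at their own pace and stop on an object; "newtons" is the grip in N (left out, the last holds). Time passes only in rows, so rows that repeat a pose let the fingers close. It gives the time, the measured TCP pose, the force and the opening at its end, in the units of the state.
- bot.observe(): the state, without advancing time (a new reading comes with each control period).
- bot.grab_frame(name): name is "side" or "top" or "wrist"; returns the picture (384x512x3 uint8, blue, green, red); there is no depth.
- bot.camera_model(name): a dict with "mtx" (3x3 intrinsics, pixels), "k1" (the pictures are not rectified: a ray, as slopes to the right and down, at radius r is drawn at 1 + k1 r^2 times it, then the intrinsics apply), "xyz" and "attitude" of the camera in the world. Camera axes: x right, y down, z forward; pixel columns grow to the right and rows downward; lengths in mm; the calibration is good to about 2 mm. A picture is of the moment at which its call begins: read the wrist's pose just before it. camera_model takes no time and is no camera call; for the wrist camera it gives the pose at the moment of the call.
- bot.close_job(): hands the job in, once; it reports no verdict.
The state is a dict: "t": time; "joint_pos": joint angles; "joint_vel": joint speeds; "effort": joint torques, N m; "ee_pos": TCP position; "tcp_rot": TCP orientation; "ft_force": force on the tool from outside, world axes, zero at the start; "torque": the same for the moment, N m; "grip_width": finger opening in mm.
Only numpy, scipy, OpenCV 4.12 (cv2) and the standard library are available. Lean on these libraries where they do the work, as an engineer would, in place of code of your own. Each camera call takes 0.05 s, during which the arm holds its last target.

## Task

Set up the lily sorting stand: lift the orange-barred spring clip until it stays open, slide the green-gripped bud gauge, plain end first, down the sloping board and under the raised clip until it sits fully home against the end ledge, then lower the clip so it grips the gauge. Leave the red gauge, the bowl and the bottle where they are, and let go of everything at the end.

Things in the scene. Friction and masses are not known exactly. Their poses are not given: they have to be found in the camera images.
- green_gauge: bud gauge: white plastic plate 130 (x) x 90 (y) x 6 mm, 0.15 kg. Plain straight end at -x with a green stripe; three notches 30 mm deep in the +x end. A green finger grip stands across it: slab 10 mm thick (x), 44 mm wide (y), top 36 mm above the underside, centred at x = +20 mm. Origin: centre of underside, z up. The one to clip in; starts flat on the bench.
- green_gauge_grip (a point): point to pinch in the green gauge's finger grip: 27 mm above the underside, 9 mm below the top of the slab; axes as the gauge's. Pinch across the 10 mm thickness, along the gauge's x.
- red_gauge: bud gauge: white plastic plate 130 (x) x 90 (y) x 6 mm, 0.15 kg. Plain straight end at -x with a red stripe; three notches 30 mm deep in the +x end. A red finger grip stands across it: slab 10 mm thick (x), 44 mm wide (y), top 36 mm above the underside, centred at x = +20 mm. Origin: centre of underside, z up. Bystander, flat on the bench.
- board: fixed aluminium board, 245 (x) x 130 (y) mm, sloped 30 degrees to face up and towards the robot. Origin: on its upper surface, 75 mm above the bench, where a fully home gauge has its origin (axes then parallel, notches uphill). x uphill away from the robot, y across, z out of the surface. Surface from x = -120 to +125 mm. A gauge laid on it usually does not slide by itself.
- ledge (a point): middle of the end ledge's stop face, at board x = -65 mm, on the surface; axes as the board's. The ledge is 8 mm high. Side guides 8 mm high run uphill from it to board x = 0 with inner faces at y = +-47.5 mm, then flare outwards to x = +21 mm, where they leave about 113 mm between them.
- clip (a joint): spring clip at the board's lower end, hinged along the board's y at clip_hinge. Rad: 0 shut on nothing, about 0.07 shut on a gauge, 0.85 open at its stop. An over-centre spring pulls it shut below about 0.45 and pushes it open above; about 5 N at the bar. Blade 60 mm wide; rubber pad 60 mm from the hinge. Open, the pad is about 50 mm off the board and overhangs the ledge by about 15 mm.
- clip_bar (a point): centre of the clip's orange round bar, 10 mm thick, 60 mm long along the board's y, on end posts (52 mm clear between) 26 mm above the blade; moves with the clip. At joint 0 it is 55 mm uphill of the hinge axis and 22.5 mm farther out from the board; as the clip opens it swings up and towards the robot. It can turn between the fingers when pinched from above.
- clip_hinge (a point): fixed point on the clip's hinge axis, mid-width: 100 mm downhill of the board's origin and 16 mm above its surface; axes as the board's.
- bowl: steel bowl 120 mm across, 45 mm high, origin centre of the underside. Bystander.
- bottle: closed blue bottle 64 mm across, 160 mm high, origin centre of the underside. Bystander.
Things that resemble listed ones, but are neither listed nor needed, are in the scene too. Leave any purple look-alike of the green_gauge alone.

How it is judged:
By the outcome, as a careful person would: the job done as asked, in the order asked, and still so for the second after the job is handed in, with the robot touching nothing.
It also fails if it takes over 69 s, if anything falls off the work surface, if the arm or the gripper's body presses on something with over 40 N, if the wrist force passes 120 N, or if a joint passes its speed limit or range.

## Working session

There is one attempt and no reset: what is moved stays moved. The work goes in short steps, Python scripts to look and compute and a tool call to move; the robot and the scene stay as the last step left them, time stands still between calls to the robot, and variables do not carry over. Pictures are saved under pics/ and viewed, and the job is handed in when it is done.

Besides the shell and the picture viewer there is one more tool, called in YAML: its name, and indented under it one key for each argument. drive_tool: Moves the arm, as the interface text tells. Its arguments: {"type":"object","properties":{"plan":{"type":"array"},"claw":{"type":"number"},"newtons":{"type":"number"}},"required":["plan"]}

```bash
mkdir -p pics; ls
cat > h.py <<'E'
import numpy as np, cv2
from scipy.spatial.transform import Rotation as R
from bench import bot
def cam(name):
    return bot.camera_model(name)
E
python3 - <<'E'
from h import *
print(bot.observe())
for n in ("side","top","wrist"):
    c=cam(n); print(n,c)
    cv2.imwrite(f"pics/{n}0.png",bot.grab_frame(n))
E
```

```text
pics
{'t': 0.0, 'joint_pos': array([-1.29230120e+00,  2.91289275e-01, -1.54175815e-01,  1.12669283e+00,
       -2.71644795e-05,  1.43152630e+00]), 'joint_vel': array([ 3.64588981e-04, -9.59111910e-05, -3.49360967e-04,  1.58959813e-04,
        1.61558068e-03, -4.61855323e-04]), 'effort': array([ 2.32586244e-03, -5.37146008e+01,  3.31366038e+01,  1.58774410e-02,
        1.09351429e-06, -2.50676425e-05]), 'ee_pos': array([ 212.88627118, -479.40359518,  238.70916122]), 'tcp_rot': array([ 0.89705972,  1.37942355, -0.89562422]), 'ft_force': array([-0.54785835,  0.72997964, -0.58338718]), 'torque': array([ 0.00878569, -0.01877458,  0.01010295]), 'grip_width': 85.46208595475355}
side {'mtx': array([[401.34312159,   0.        , 257.72777752],
       [  0.        , 401.34312159, 194.66033116],
       [  0.        ,   0.        ,   1.        ]]), 'k1': -0.08494254044019647, 'xyz': array([-65.69737381, 868.56336853, 790.96815152]), 'attitude': array([-0.7148749 ,  2.41925284, -1.33445213])}
top {'mtx': array([[401.65513898,   0.        , 254.65454734],
       [  0.        , 401.65513898, 200.03674189],
       [  0.        ,   0.        ,   1.        ]]), 'k1': -0.0022733335799681054, 'xyz': array([ 451.83388611,  -62.87526352, 1303.87901256]), 'attitude': array([-2.16081921,  2.20531862, -0.02748515])}
wrist {'mtx': array([[303.20330654,   0.        , 255.215455  ],
       [  0.        , 303.20330654, 188.06217876],
       [  0.        ,   0.        ,   1.        ]]), 'k1': -0.05739268167468103, 'xyz': array([ 278.81534174, -450.52370607,  372.79249757]), 'attitude': array([ 2.42540579, -1.57726078, -0.22961006])}
```

View pics/top0.png

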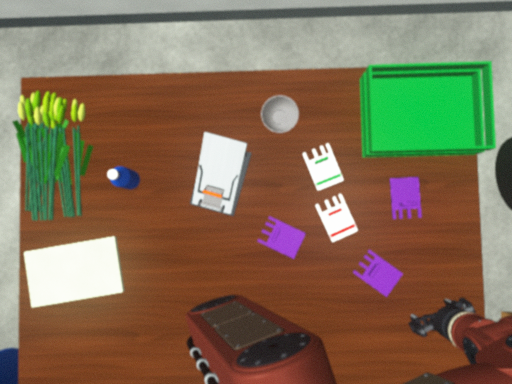

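View pics/side0.png

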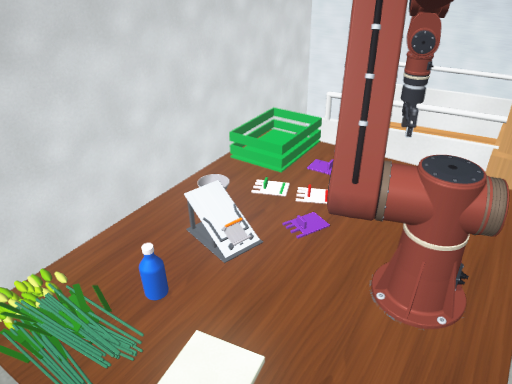

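View pics/wrist0.png

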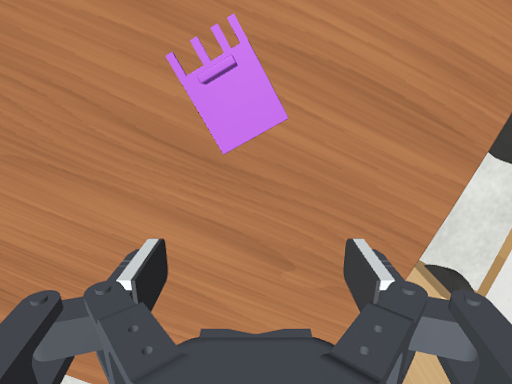

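The top view shows five plate look-alikes. The white plates are at (323,167) with a green stripe and grip, and at (337,217) with a red stripe and grip. The purple ones are at (282,237), (378,272) and (405,198). The first fits green_gauge. The board is at (220,172) with its clip at the bottom, around (213,197).

```bash
cat >> h.py <<'E'
def rays(c,px):
    px=np.atleast_2d(np.asarray(px,float))
    # one-term radial model = OpenCV distCoeffs [k1,0,0,0]
    n=cv2.undistortPoints(px[:,None,:],c["mtx"],np.array([c["k1"],0,0,0,0.]),None,None,None)[:,0] if False else cv2.undistortPoints(px[:,None,:],c["mtx"],np.array([c["k1"],0,0,0,0.]))[:,0]
    d=np.c_[n,np.ones(len(n))]
    d=R.from_rotvec(c["attitude"]).apply(d)
    return np.asarray(c["xyz"]),d/np.linalg.norm(d,axis=1)[:,None]
def onz(c,px,z):
    o,d=rays(c,px); return o+d*((z-o[2])/d[:,2])[:,None]
def tri(obs):
    A=np.zeros((3,3));b=np.zeros(3)
    for c,p in obs:
        o,d=rays(c,p);d=d[0];P=np.eye(3)-np.outer(d,d);A+=P;b+=P@o
    x=np.linalg.solve(A,b)
    res=[np.linalg.norm((np.eye(3)-np.outer(d,d))@(x-o)) for o,d in [(rays(c,p)[0],rays(c,p)[1][0]) for c,p in obs]]
    return x,res
def proj(c,X):
    X=np.atleast_2d(np.asarray(X,float))
    r=R.from_rotvec(c["attitude"]).inv()
    p,_=cv2.projectPoints(r.apply(X-c["xyz"]),np.zeros(3),np.zeros(3),c["mtx"],np.array([c["k1"],0,0,0,0.]))
    return p[:,0]
def blob(img,lo,hi,amin=4):
    m=cv2.inRange(cv2.cvtColor(img,cv2.COLOR_BGR2HSV),np.array(lo),np.array(hi))
    n,l,s,ce=cv2.connectedComponentsWithStats(m)
    return m,[(s[i].tolist(),ce[i].round(1).tolist()) for i in range(1,n) if s[i][4]>=amin]
E
python3 - <<'E'
from h import *
T=cv2.imread("pics/top0.png");S=cv2.imread("pics/side0.png")
for n,I in(("T",T),("S",S)):
    print(n,"orange",blob(I,(8,150,120),(18,255,255)))
    print(n,"green",[b for b in blob(I,(55,120,60),(80,255,255))[1] if b[0][4]<200])
ct,cs=cam("top"),cam("side")
for p in ((207,133),(246,143),(192,206),(232,215)): print(p,onz(ct,p,60).round())
c=cam("wrist");print(R.from_rotvec(c["attitude"]).as_matrix().round(2));print(R.from_rotvec(bot.observe()["tcp_rot"]).as_matrix().round(2))
crop=T[120:250,180:370];cv2.imwrite("pics/topc.png",cv2.resize(crop,None,fx=4,fy=4,interpolation=cv2.INTER_CUBIC))
crop=S[170:270,170:350];cv2.imwrite("pics/sidec.png",cv2.resize(crop,None,fx=4,fy=4,interpolation=cv2.INTER_CUBIC))
E
```

```text
T orange (array([[0, 0, 0, ..., 0, 0, 0],
       [0, 0, 0, ..., 0, 0, 0],
       [0, 0, 0, ..., 0, 0, 0],
       ...,
       [0, 0, 0, ..., 0, 0, 0],
       [0, 0, 0, ..., 0, 0, 0],
       [0, 0, 0, ..., 0, 0, 0]], shape=(384, 512), dtype=uint8), [([19, 69, 464, 315, 61917], [224.7, 216.9]), ([22, 93, 4, 3, 6], [23.5, 94.0]), ([310, 108, 5, 3, 5], [312.0, 109.0]), ([67, 135, 6, 11, 38], [69.5, 140.4]), ([70, 149, 3, 6, 10], [70.8, 151.7]), ([143, 153, 3, 2, 4], [144.0, 153.5]), ([309, 154, 3, 4, 7], [310.3, 155.4]), ([431, 157, 9, 4, 16], [435.6, 157.9]), ([121, 159, 3, 3, 7], [122.0, 160.1]), ([383, 161, 4, 2, 6], [384.5, 161.7]), ([22, 165, 3, 8, 16], [22.9, 168.8]), ([344, 165, 8, 7, 22], [347.7, 167.6]), ([97, 167, 3, 3, 4], [98.0, 168.0]), ([81, 166, 28, 19, 258], [95.3, 177.2]), ([92, 168, 5, 2, 5], [94.0, 168.8]), ([343, 171, 4, 3, 6], [344.5, 171.8]), ([22, 174, 3, 8, 19], [22.8, 177.7]), ([72, 176, 2, 8, 10], [72.8, 179.2]), ([426, 176, 3, 3, 4], [426.8, 177.0]), ([469, 176, 3, 3, 4], [470.0, 177.2]), ([473, 176, 3, 2, 4], [473.8, 176.8]), ([448, 178, 6, 2, 7], [450.3, 178.7
[... 3765 characters left out ...]
[10.0, 362.5]), ([35, 357, 2, 3, 4], [35.5, 358.0]), ([69, 360, 4, 6, 7], [70.6, 362.7]), ([14, 362, 18, 14, 45], [23.2, 367.6]), ([39, 362, 5, 4, 8], [41.0, 363.5]), ([17, 365, 21, 16, 75], [27.5, 372.3]), ([44, 367, 3, 3, 4], [45.2, 368.0]), ([22, 371, 23, 13, 110], [33.6, 377.7]), ([38, 377, 12, 7, 38], [43.9, 380.5]), ([49, 381, 3, 3, 5], [50.2, 382.2])])
S green [([264, 177, 4, 12, 32], [265.3, 182.2]), ([280, 183, 5, 11, 24], [282.0, 188.1])]
(207, 133) [[729. 114.  60.]]
(246, 143) [[694.  -8.  60.]]
(192, 206) [[501. 164.  60.]]
(232, 215) [[470.  40.  60.]]
[[ 0.41 -0.88 -0.26]
 [-0.91 -0.39 -0.11]
 [-0.    0.28 -0.96]]
[[-0.    0.91  0.41]
 [ 0.    0.41 -0.91]
 [-1.    0.   -0.  ]]
```

View pics/topc.png

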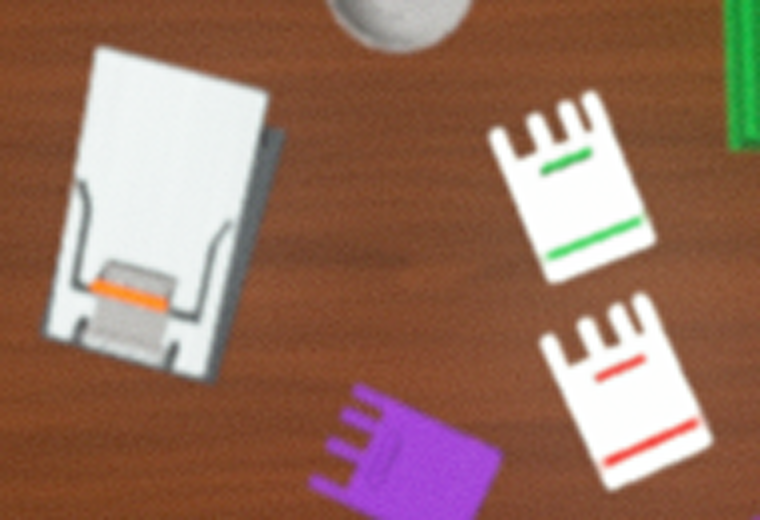

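View pics/sidec.png

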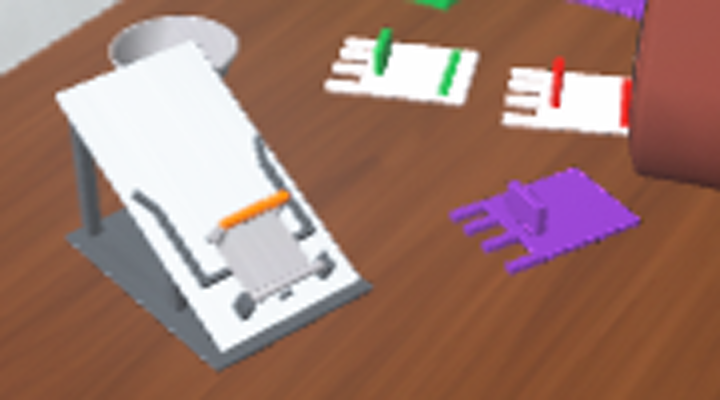

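The enlarged crops confirm the green gauge: white plate, green slab near the notches, green stripe at the plain end, centred at about top pixel (322,167). Now I'll compute the poses from the corners, with the bar from two views.

```bash
cat >> h.py <<'E'
def boardfit(P):  # P: dict of board corner world pts
    pass
E
python3 - <<'E'
from h import *
ct,cs=cam("top"),cam("side")
f=lambda p:((p[0]+.5)/4-.5+180,(p[1]+.5)/4-.5+120)
g=lambda p:((p[0]+.5)/4-.5+170,(p[1]+.5)/4-.5+170)
TL,TR,BL,BR=[onz(ct,f(p),z)[0] for p,z in (((98,47),137.5),((268,92),137.5),((43,335),15),((212,381),15))]
for n,p in (("TL",TL),("TR",TR),("BL",BL),("BR",BR)): print(n,p.round(1))
u=(TL+TR-BL-BR)[:2]; v=(TL-TR+BL-BR)[:2]
print("yaw from long,short", np.degrees(np.arctan2(u[1],u[0])), np.degrees(np.arctan2(-v[0],v[1])))
# check with side
for a,b in (((98,47),(57,95)),((268,92),(192,40)),((43,335),(222,354)),((212,381),(370,288))): print(tri([(ct,f(a)),(cs,g(b))]))
yaw=np.arctan2(u[1],u[0]);e=np.r_[np.cos(yaw),np.sin(yaw)]
C=(TL+TR+BL+BR)[:2]/4-e*2.5*np.cos(np.pi/6)
print("origin",C)
# bar
print("bar tri",tri([(ct,f((129,294))),(cs,g((253,211)))]))
Rb=R.from_euler("z",yaw)*R.from_euler("y",-30,degrees=True)
print("bar pred@0",Rb.apply([-45,0,38.5])+np.r_[C,75])
# gauge corners at z=6: plain end & slab
G=[onz(ct,f(p),6)[0] for p in ((552,284),(656,240),(489,133),(592,92))]
for q in G: print(q.round(1))
s=onz(ct,f((566,162)),36)[0];print("slab top",s)
st=[onz(ct,f(p),6)[0] for p in ((549,256),(640,222))]; d=st[0]-st[1];print("stripe yaw",np.degrees(np.arctan2(-d[0],d[1])))
l=(G[2]-G[0]+G[3]-G[1])[:2];print("edge yaw",np.degrees(np.arctan2(l[1],l[0])), "cent",sum(G)/4)
print("yaw of tcp z axis:",R.from_rotvec(bot.observe()["tcp_rot"]).as_matrix()[:,2])
E
```

```text
TL [716.9 111.2 137.5]
TR [680.4 -13.4 137.5]
BL [511.2 177.1  15. ]
BR [471.4  41.2  15. ]
yaw from long,short -16.205682568046903 -16.33292304479409
(array([717.17866479, 111.31548448, 133.26094061]), [np.float64(0.8161030300152043), np.float64(0.8161030300151206)])
(array([680.79188735, -13.50706891, 132.99909007]), [np.float64(0.5564410944323925), np.float64(0.5564410944324686)])
(array([511.68619697, 177.71454165,  12.97254282]), [np.float64(0.4176402477857), np.float64(0.41764024778565795)])
(array([471.25921254,  42.13595222,   0.49566669]), [np.float64(0.4504152312184401), np.float64(0.4504152312182891)])
origin [592.90837033  79.62735935]
bar tri (array([538.23944822,  98.18159352,  83.09457242]), [np.float64(0.194138322335789), np.float64(0.19413832233577832)])
bar pred@0 [537.00058544  95.87608547  85.84197805]
[ 544.2 -234.2    6. ]
[ 578.  -318.7    6. ]
[ 668.1 -186.6    6. ]
[ 699.6 -270.8    6. ]
slab top [ 638.58670684 -243.90363942   36.        ]
stripe yaw 19.313583741393884
edge yaw 21.240911467913822 cent [ 622.51107489 -252.57214038    6.        ]
yaw of tcp z axis: [ 0.40582211 -0.91395157 -0.00097369]
```

drive_tool:
  plan:
    - [[0.027,0.048,0,4],[0.054,0.096,0,8],[0.081,0.144,0,12.5],[0.108,0.192,0,17],[0.135,0.24,0,21],[0.162,0.288,0,25],[0.19,0.336,0,29],[0.217,0.384,0,33],[0.244,0.432,0,37.5],[0.271,0.48,0,42],[0.298,0.528,0,46],[0.325,0.576,0,49.7]]
  claw: 0.5
  newtons: 30

```text
t: 1.65
ee_pos: [538.5, 98.3, 238.7]
tcp_rot: [0.222, 1.56, -0.222]
ft_force: [1.4, -1.0, 0.2]
grip_width: 42.6
```

Run:
```python
from h import *
o=bot.observe();c=cam("wrist");I=bot.grab_frame("wrist")
print(o["t"],o["ee_pos"],o["joint_vel"].round(2),R.from_rotvec(o["tcp_rot"]).as_matrix()[:,2],o["grip_width"],o["joint_pos"])
cv2.imwrite("pics/w1.png",I)
import pickle;pickle.dump(c,open("w1.pkl","wb"))
```

```text
1.65 [538.51608861  98.28151187 238.70737493] [ 0.72  0.51  0.72  0.2  -0.    0.21] [ 0.96017141 -0.27940979 -0.00101626] 42.634963204252564 [ 4.67693527e-02  3.34448983e-01 -9.29447559e-02  1.14437148e+00
  3.07513630e-04  1.90074503e+00]
```

View pics/w1.png

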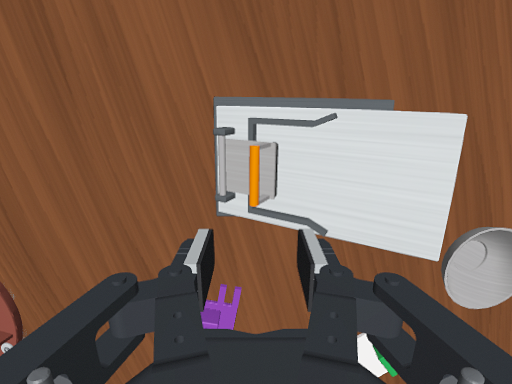

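Run:
```python
from h import *
import pickle
c=pickle.load(open("w1.pkl","rb"));I=cv2.imread("pics/w1.png")
m,b=blob(I,(8,180,180),(20,255,255),150);
b=[q for q in b if 200<q[1][0]<300 and 130<q[1][1]<220];print(b)
print("bar",onz(c,b[0][1],86))
TL,TR=onz(c,[(466,114),(438,260)],137.5);BL,BR=onz(c,[(217,106),(218,214)],15)
for q in(TL,TR,BL,BR):print(q.round(1))
u=(TL+TR-BL-BR)[:2]; v=(TL-TR+BL-BR)[:2]
yaw=np.arctan2(u[1],u[0]);e=np.r_[np.cos(yaw),np.sin(yaw)]
print("yaw",np.degrees(yaw),np.degrees(np.arctan2(-v[0],v[1])))
C=(TL+TR+BL+BR)[:2]/4-e*2.5*np.cos(np.pi/6);print(C)
Rb=R.from_euler("z",yaw)*R.from_euler("y",-30,degrees=True)
print("bar pred@0",Rb.apply([-45,0,38.5])+np.r_[C,75])
print(np.linalg.norm(TL-TR),np.linalg.norm(TL-BL))
```

```text
[([250, 146, 9, 61, 521], [253.8, 174.8])]
bar [[537.28448847  99.49528367  86.        ]]
[713.4 112.6 137.5]
[677.2  -9.2 137.5]
[514.3 172.4  15. ]
[474.2  46.4  15. ]
yaw -16.014797302846322 -17.132278405125763
[592.69116809  81.14790657]
bar pred@0 [536.72955969  97.2102818   85.84197805]
127.07413015999018 241.29270814443578
```

drive_tool:
  plan:
    - [[0,0,-0.04,0],[0,0,-0.08,0],[0,0,-0.11,0],[0,0,-0.135,0],[0,0,-0.15,0],[0,0,-0.16,0],[0,0,-0.16,0]]
  claw: 0.33

```text
t: 2.58
ee_pos: [540.8, 103.1, 78.2]
tcp_rot: [0.22, 1.56, -0.215]
ft_force: [0.8, -0.9, -0.2]
grip_width: 28.1
```

drive_tool:
  plan:
    - [[0,0,0,0],[0,0,0,0],[0,0,0,0],[0,0,0,0],[0,0,0,0]]
  claw: 0
  newtons: 25

```text
t: 3.2
ee_pos: [538.8, 103.8, 78.8]
tcp_rot: [0.221, 1.563, -0.214]
ft_force: [-9.3, 3.8, 6.4]
grip_width: 8.7
```

Run:
```python
from h import *
o=bot.observe();I=bot.grab_frame("wrist")
print(o["t"],o["ee_pos"],o["grip_width"],o["ft_force"])
cv2.imwrite("pics/w2.png",I);cv2.imwrite("pics/s2.png",cv2.resize(bot.grab_frame("side")[120:290,150:350],None,fx=3,fy=3))
```

```text
3.2 [538.78380712 103.8360881   78.78092146] 8.677687903773528 [-9.26215505  3.76443072  6.42740903]
```

View pics/w2.png

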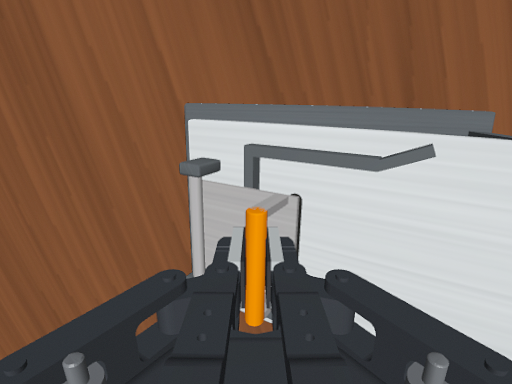

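View pics/s2.png

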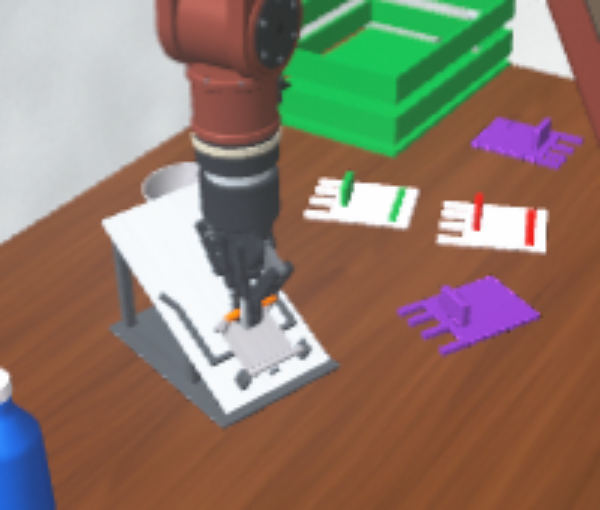

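drive_tool:
  plan:
    - [[-0.004,0.001,0.003,0],[-0.008,0.0024,0.0055,0],[-0.0125,0.0037,0.0077,0],[-0.017,0.005,0.0095,0],[-0.0215,0.0063,0.0108,0],[-0.0264,0.0077,0.0118,0],[-0.031,0.0091,0.0124,0],[-0.036,0.0105,0.0125,0],[-0.038,0.011,0.0125,0],[-0.038,0.011,0.0125,0]]

```text
t: 4.55
ee_pos: [500.2, 115.5, 92.0]
tcp_rot: [0.221, 1.564, -0.213]
ft_force: [-1.5, 2.6, 9.2]
grip_width: 8.9
```

Run:
```python
from h import *
o=bot.observe();I=bot.grab_frame("wrist")
print(o["t"],o["ee_pos"],o["grip_width"],o["ft_force"])
cv2.imwrite("pics/w3.png",I)
```

```text
4.55 [500.22036168 115.49280391  91.9773425 ] 8.850828627140098 [-1.46996187  2.5791622   9.1769841 ]
```

View pics/w3.png

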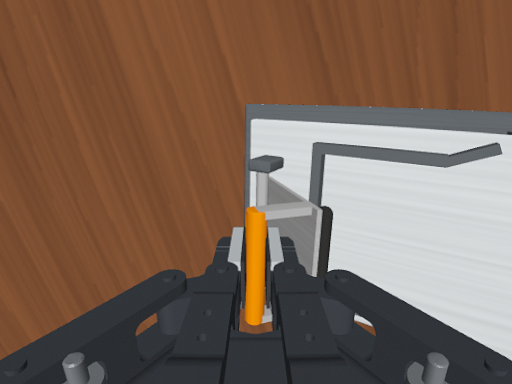

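The bar is still pinched and the blade is raised past centre. I'll release it gently and rise.

drive_tool:
  plan:
    - [[0,0,0,0],[0,0,0,0],[0,0,0.005,0],[0,0,0.03,0],[0,0,0.07,0],[0,0,0.12,0],[0,0,0.17,0],[0,0,0.18,0]]
  claw: 0.25

```text
t: 5.6
ee_pos: [502.7, 115.4, 276.0]
tcp_rot: [0.222, 1.556, -0.212]
ft_force: [0.6, 0.1, -0.2]
grip_width: 21.1
```

Run:
```python
from h import *
o=bot.observe();I=bot.grab_frame("wrist")
print(o["t"],o["ee_pos"],o["grip_width"],o["ft_force"],R.from_rotvec(o["tcp_rot"]).as_matrix()[:,2])
cv2.imwrite("pics/w4.png",I);cv2.imwrite("pics/s4.png",cv2.resize(bot.grab_frame("side")[120:290,150:350],None,fx=3,fy=3))
```

```text
5.6 [502.6812627  115.38305052 275.95072853] 21.130849578295106 [ 0.63712347  0.0738789  -0.22205624] [ 0.96194499 -0.27323005  0.00267702]
```

View pics/w4.png

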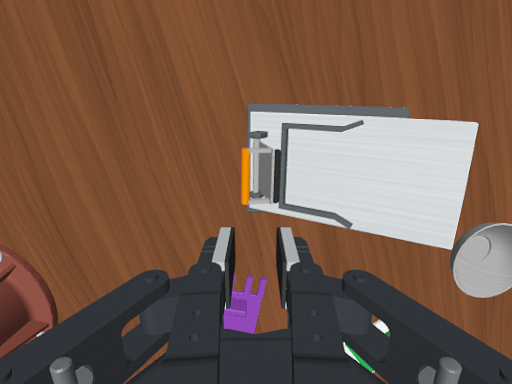

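View pics/s4.png

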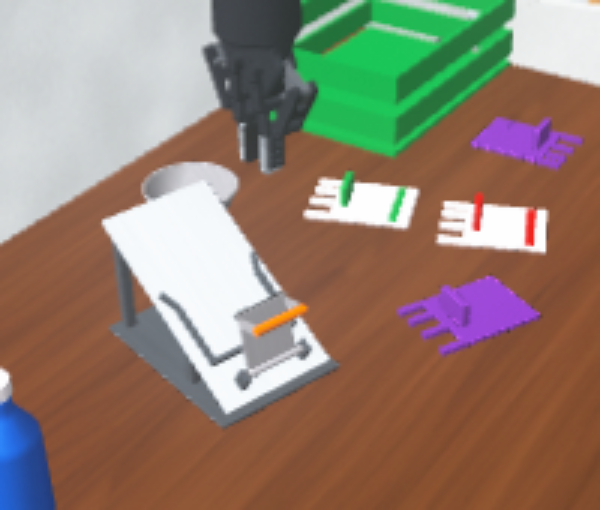

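The clip stays open by itself: the bar is at (245,177) in the wrist view and leans towards the robot. Next is the green gauge, with the jaws along its y so that it can pivot to the slope in the grasp.

drive_tool:
  plan:
    - [[0.011,-0.03,0,10.6],[0.023,-0.06,0,21.2],[0.034,-0.09,0,31.8],[0.045,-0.12,-0.002,42.4],[0.057,-0.15,-0.005,53],[0.068,-0.18,-0.01,63.6],[0.08,-0.21,-0.015,74.2],[0.091,-0.24,-0.02,84.8],[0.102,-0.27,-0.025,95.4],[0.113,-0.3,-0.03,106],[0.125,-0.33,-0.036,116.6],[0.136,-0.359,-0.036,126.5]]
  claw: 0.8

```text
t: 7.2
ee_pos: [637.0, -244.5, 234.6]
tcp_rot: [-1.47, 1.02, 1.48]
ft_force: [-0.1, -0.8, 0.3]
grip_width: 68.2
```

drive_tool:
  plan:
    - [[0,0,0,0],[0,0,0,0]]

```text
t: 7.45
ee_pos: [636.3, -243.9, 232.9]
tcp_rot: [-1.466, 1.021, 1.48]
ft_force: [0.5, 0.6, 0.3]
grip_width: 68.4
```

Run:
```python
from h import *
import pickle
o=bot.observe();c=cam("wrist");I=bot.grab_frame("wrist");pickle.dump(c,open("w5.pkl","wb"))
z=R.from_rotvec(o["tcp_rot"]).as_matrix()[:,2]
print(o["t"],o["ee_pos"],o["grip_width"],np.degrees(np.arctan2(z[1],z[0])),o["joint_vel"].round(2),o["joint_pos"].round(2))
cv2.imwrite("pics/w5.png",I)
```

```text
7.45 [ 636.29208032 -243.92601364  232.87115435] 68.4436180431931 110.82440436879263 [ 0.01 -0.02 -0.    0.    0.   -0.  ] [-0.47  0.62  0.34  1.31 -0.01 -0.83]
```

View pics/w5.png

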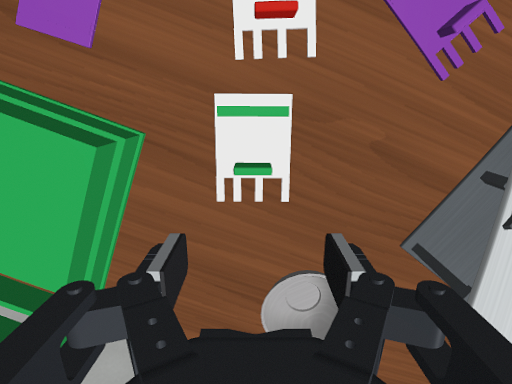

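Run:
```python
from h import *
import pickle
c=pickle.load(open("w5.pkl","rb"));I=cv2.imread("pics/w5.png")
m,b=blob(I,(50,100,60),(85,255,255),100); b=[q for q in b if 200<q[1][0]<300];print(b)
# slab: top edge row (far side) pixels of top face
crop=I[80:210,200:310];cv2.imwrite("pics/w5c.png",cv2.resize(crop,None,fx=5,fy=5,interpolation=cv2.INTER_CUBIC))
P=onz(c,[(214,94),(292,94),(217,201),(288,201)],6);print(P.round(1))
l=(P[2]-P[0]+P[3]-P[1])[:2];w=(P[1]-P[0])[:2]
print("yaw",np.degrees(np.arctan2(l[1],l[0])),np.degrees(np.arctan2(-w[0],w[1])),"mod180; cent",P.mean(0),np.linalg.norm(l)/2,np.linalg.norm(w))
S=onz(c,[(233.5,165),(271,165)],36);print("slab top ends",S)
```

```text
[([217, 106, 72, 10, 719], [252.5, 110.5]), ([234, 163, 38, 12, 443], [252.3, 168.6])]
[[ 578.2 -315.8    6. ]
 [ 546.5 -232.2    6. ]
 [ 699.  -270.7    6. ]
 [ 667.4 -187.3    6. ]]
yaw 20.41307202432434 20.791281107522867 mod180; cent [ 622.76871068 -251.47431515    6.        ] 128.9964182010662 89.3951452889441
slab top ends [[ 641.86924005 -267.02632971   36.        ]
 [ 627.07283984 -227.98121341   36.        ]]
```

View pics/w5c.png

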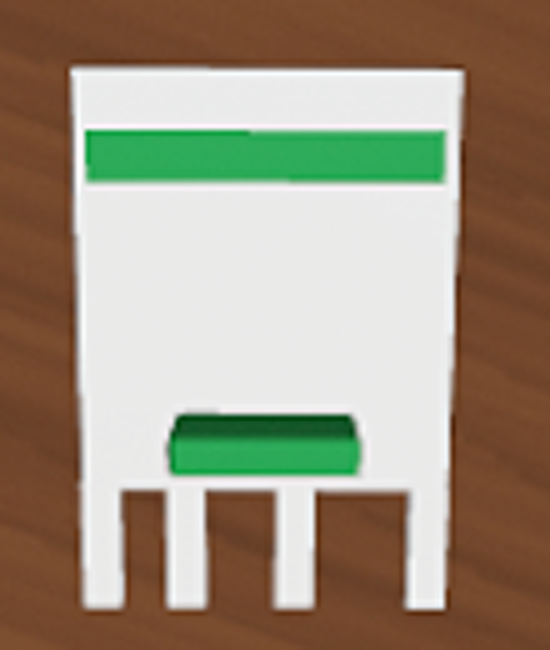

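drive_tool:
  plan:
    - [[0.005,-0.001,-0.05,0],[0.005,-0.001,-0.1,0],[0.005,-0.001,-0.15,0],[0.005,-0.001,-0.18,0],[0.005,-0.001,-0.2,0],[0.005,-0.001,-0.21,0],[0.005,-0.001,-0.216,0],[0.005,-0.001,-0.216,0]]

```text
t: 8.5
ee_pos: [641.7, -244.5, 18.0]
tcp_rot: [-1.468, 1.021, 1.48]
ft_force: [-0.0, -1.1, 1.2]
grip_width: 68.4
```

drive_tool:
  plan:
    - [[0,0,0,0],[0,0,0,0],[0,0,0,0],[0,0,0,0]]
  claw: 0
  newtons: 25

```text
t: 9.0
ee_pos: [642.3, -244.7, 19.0]
tcp_rot: [-1.469, 1.02, 1.478]
ft_force: [-0.6, 0.6, 7.5]
grip_width: 43.7
```

Run:
```python
from h import *
o=bot.observe();I=bot.grab_frame("wrist")
print(o["t"],o["ee_pos"],o["grip_width"],o["ft_force"])
cv2.imwrite("pics/w6.png",I)
```

```text
9.0 [ 642.26270617 -244.68011181   19.00189412] 43.673594681526886 [-0.55640236  0.57528257  7.4541493 ]
```

View pics/w6.png

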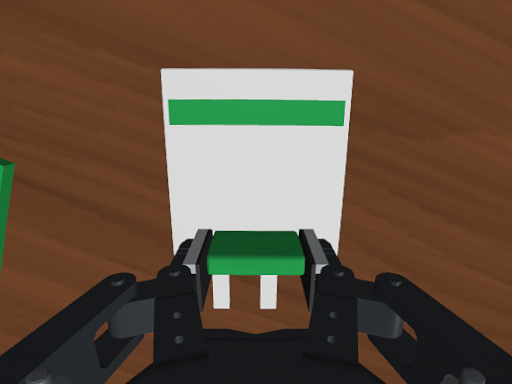

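The grip is good, but the tips press on the plate at 7.5 N. I'll regrasp a few mm higher so the plate can pivot.

drive_tool:
  plan:
    - [[0,0,0,0],[0,0,0.003,0],[0,0,0.006,0],[0,0,0.006,0]]
  claw: 0.6

```text
t: 9.55
ee_pos: [642.5, -244.8, 25.3]
tcp_rot: [-1.469, 1.02, 1.478]
ft_force: [-0.7, 0.3, 0.0]
grip_width: 51.0
```

drive_tool:
  plan:
    - [[0,0,0,0],[0,0,0,0],[0,0,0,0]]
  claw: 0
  newtons: 25

```text
t: 9.93
ee_pos: [642.5, -244.7, 25.4]
tcp_rot: [-1.469, 1.02, 1.478]
ft_force: [-0.0, 1.3, 1.5]
grip_width: 43.3
```

drive_tool:
  plan:
    - [[0,0,0.02,0],[0,0,0.05,0],[0,0.01,0.09,-2],[0.002,0.035,0.13,-6],[0.004,0.07,0.16,-10],[0.006,0.11,0.17,-15],[0.009,0.15,0.17,-20],[0.011,0.19,0.17,-25],[0.014,0.23,0.17,-30],[0.016,0.27,0.17,-34],[0.0175,0.295,0.17,-36.5],[0.0175,0.3055,0.17,-37.1]]

```text
t: 11.42
ee_pos: [659.7, 62.1, 194.9]
tcp_rot: [-0.994, 1.334, 1.005]
ft_force: [-0.4, -0.6, -2.0]
grip_width: 43.3
```

drive_tool:
  plan:
    - [[0,0,0,0],[0,0,0,0]]

```text
t: 11.68
ee_pos: [659.7, 61.1, 194.7]
tcp_rot: [-0.994, 1.334, 1.005]
ft_force: [0.1, 0.1, -1.6]
grip_width: 43.4
```

Run:
```python
from h import *
import pickle
o=bot.observe();c=cam("wrist");I=bot.grab_frame("wrist");pickle.dump(c,open("w7.pkl","wb"))
z=R.from_rotvec(o["tcp_rot"]).as_matrix()[:,2]
print(o["t"],o["ee_pos"],o["grip_width"],o["ft_force"],np.degrees(np.arctan2(z[1],z[0])))
cv2.imwrite("pics/w7.png",I);cv2.imwrite("pics/s7.png",cv2.resize(bot.grab_frame("side")[80:290,130:350],None,fx=3,fy=2.8))
```

```text
11.675 [659.66028751  61.08888526 194.71012578] 43.42194689208151 [ 0.0986631   0.12100432 -1.58202856] 73.83020378579556
```

View pics/w7.png

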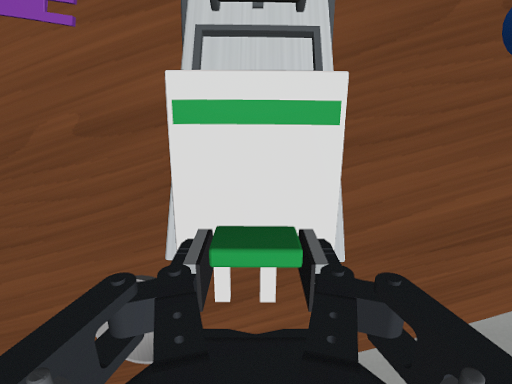

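View pics/s7.png

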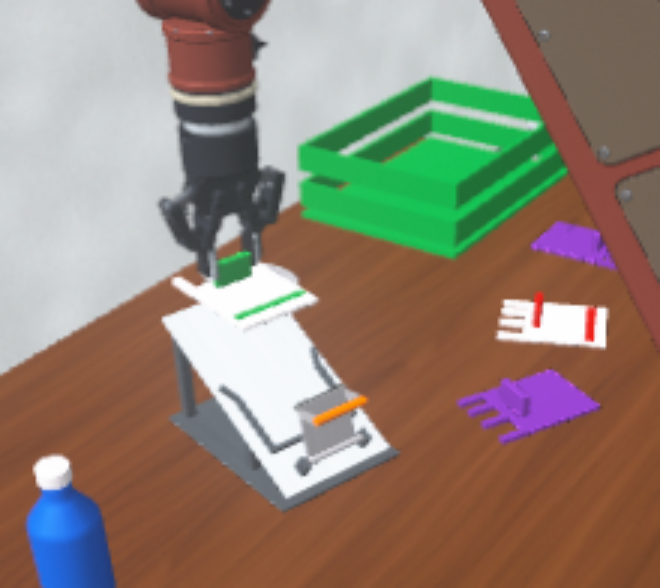

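Run:
```python
from h import *
import pickle
c=pickle.load(open("w7.pkl","rb"));I=cv2.imread("pics/w7.png")
P=onz(c,[(166,71),(348,72)],175.3);print("plate front",P.round(1),P.mean(0))
cv2.imwrite("pics/w7c.png",cv2.resize(I[0:90,160:360],None,fx=4,fy=4,interpolation=cv2.INTER_CUBIC))
a=np.radians(-16.3);n=np.r_[-np.sin(a),np.cos(a)];O=np.r_[593,80.5]
print("plate lat",n@(P.mean(0)[:2]-O), "tcp lat",n@(bot.observe()["ee_pos"][:2]-O))
w=(P[1]-P[0])[:2];print("plate yaw",np.degrees(np.arctan2(-w[0],w[1])))
```

```text
plate front [[565.6  43.6 175.3]
 [590.5 127.7 175.3]] [578.02408488  85.65060239 175.3       ]
plate lat 0.7403346180073926 tcp lat -0.004676272970664665
plate yaw -16.47487525626768
```

View pics/w7c.png

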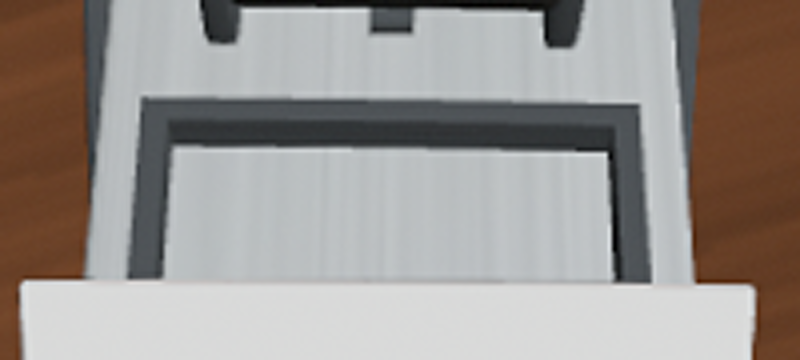

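Run:
```python
from h import *
import pickle
c=pickle.load(open("w7.pkl","rb"))
a=np.radians(-16.3);n=np.r_[-np.sin(a),np.cos(a)];e=np.r_[np.cos(a),np.sin(a)];O=np.r_[593,80.5]
f=lambda u,v:((u+.5)/4-.5+160,(v+.5)/4-.5)
for z,pts in ((42.5,(f(172,147),f(607,152))),(49.4,(f(168,122),f(614,127)))):
    L=onz(c,pts,z);w=(L[1]-L[0])[:2]
    print(z,L.round(1),"lat",n@(L.mean(0)[:2]-O),"along",e@(L.mean(0)[:2]-O),np.linalg.norm(w),"yaw",np.degrees(np.arctan2(-w[0],w[1])))
```

```text
42.5 [[525.3  52.3  42.5]
 [552.7 143.3  42.5]] lat 1.4451301862469614 along -56.67421872554192 95.01818180227947 yaw -16.784013698519406
49.4 [[521.9  53.7  49.4]
 [549.2 144.4  49.4]] lat 1.7098411575522792 along -60.33285040378239 94.69798157137315 yaw -16.76156426811475
```

Guide channel at the ledge is about 1 mm to the left of the gauge's line, so I'll correct that while lowering. The uphill end then touches the board and pivots the gauge.

drive_tool:
  plan:
    - [[0,0.001,-0.01,0],[0,0.001,-0.02,0],[0,0.001,-0.025,0],[0,0.001,-0.029,0],[0,0.001,-0.033,0],[0,0.001,-0.037,0],[0,0.001,-0.04,0]]

```text
t: 12.65
ee_pos: [659.0, 62.4, 155.2]
tcp_rot: [-0.993, 1.335, 1.006]
ft_force: [-6.6, 2.0, 5.8]
grip_width: 43.3
```

Run:
```python
from h import *
o=bot.observe();I=bot.grab_frame("wrist")
print(o["t"],o["ee_pos"],o["grip_width"],o["ft_force"])
cv2.imwrite("pics/w8.png",I);cv2.imwrite("pics/s8.png",cv2.resize(bot.grab_frame("side")[80:290,130:350],None,fx=3,fy=2.8))
```

```text
12.65 [659.04969774  62.42980331 155.24578742] 43.27828022509531 [-6.61522149  2.04329337  5.76191734]
```

View pics/w8.png

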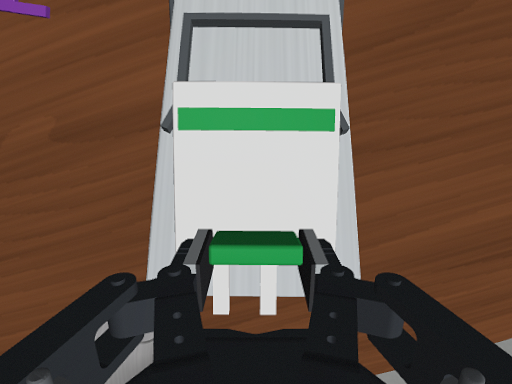

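View pics/s8.png

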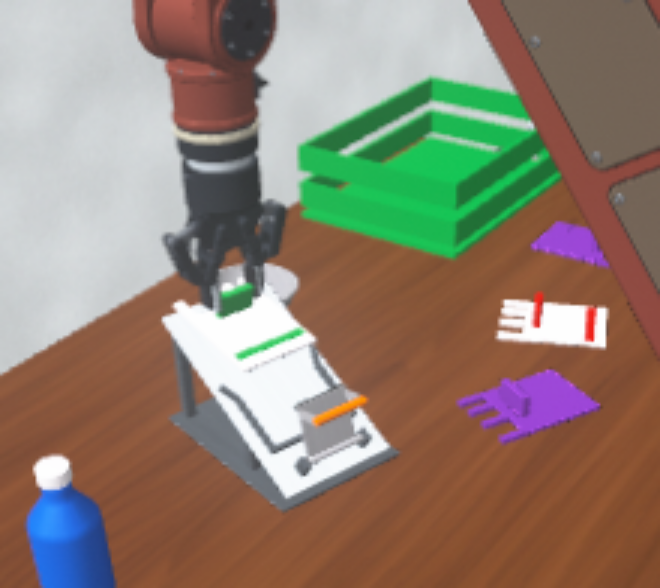

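The pivot is working with low force. Continuing down.

drive_tool:
  plan:
    - [[0,0,-0.003,0],[0,0,-0.006,0],[0,0,-0.008,0],[0,0,-0.01,0],[0,0,-0.01,0]]

```text
t: 13.38
ee_pos: [657.6, 63.0, 145.0]
tcp_rot: [-0.992, 1.336, 1.008]
ft_force: [-7.4, 2.2, 3.8]
grip_width: 43.4
```

Run:
```python
from h import *
import pickle
o=bot.observe();c=cam("wrist");I=bot.grab_frame("wrist");pickle.dump(c,open("w9.pkl","wb"))
print(o["t"],o["ee_pos"],o["grip_width"],o["ft_force"])
cv2.imwrite("pics/w9.png",I);cv2.imwrite("pics/s9.png",cv2.resize(bot.grab_frame("side")[150:280,170:310],None,fx=5,fy=4.5,interpolation=cv2.INTER_CUBIC))
```

```text
13.375 [657.55585997  63.0149469  144.96952642] 43.35479251208379 [-7.36632798  2.24355413  3.82807535]
```

View pics/w9.png

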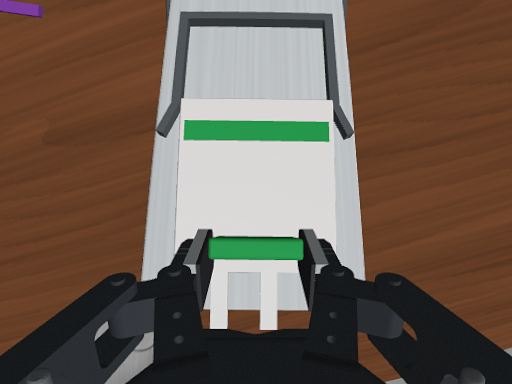

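View pics/s9.png

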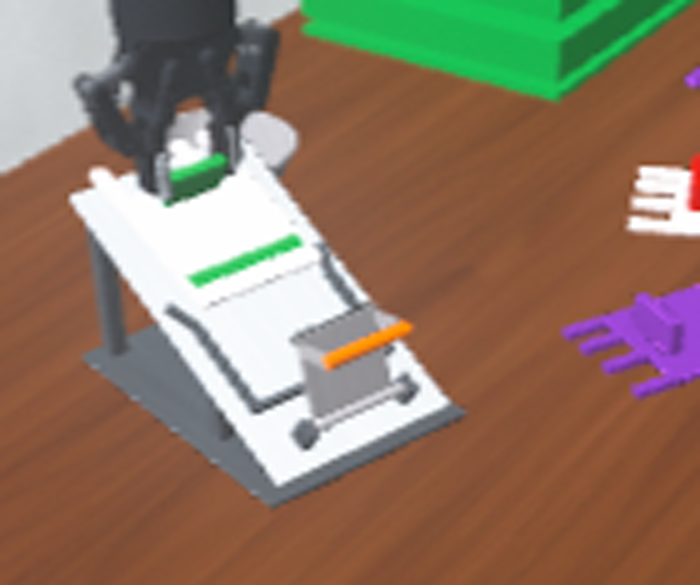

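Run:
```python
from h import *
import pickle
c=pickle.load(open("w9.pkl","rb"));I=cv2.imread("pics/w9.png")
cv2.imwrite("pics/w9c.png",cv2.resize(I[0:160,150:360],None,fx=3.6,fy=3.6,interpolation=cv2.INTER_CUBIC))
a=np.radians(-16.5);n=np.r_[-np.sin(a),np.cos(a)];e=np.r_[np.cos(a),np.sin(a)];O=np.r_[593,80.5]
P=onz(c,[(181,99),(333,101)],87);w=(P[1]-P[0])[:2]
print(P,n@(P.mean(0)[:2]-O),e@(P.mean(0)[:2]-O),np.linalg.norm(w),np.degrees(np.arctan2(-w[0],w[1])))
```

```text
[[574.90307431  39.46061777  87.        ]
 [602.10565821 128.99140669  87.        ]] 2.2957450922331497 -5.368746995859272 93.57212585135537 -16.900615416196242
```

View pics/w9c.png

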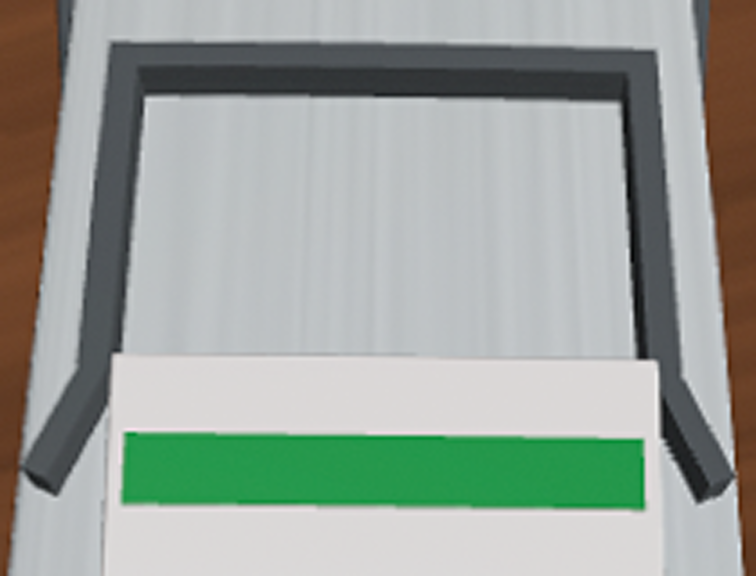

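The nose is still about 8 mm up, with lateral alignment within 1 mm. I'll press slightly more and start the slide.

drive_tool:
  plan:
    - [[0,0,-0.002,0],[0,0,-0.004,0],[-0.004,0.0012,-0.0065,0],[-0.008,0.0024,-0.009,0],[-0.0125,0.0035,-0.0115,0],[-0.0125,0.0035,-0.0115,0]]

```text
t: 14.22
ee_pos: [644.2, 66.7, 133.2]
tcp_rot: [-0.991, 1.337, 1.009]
ft_force: [-1.7, 0.5, 1.3]
grip_width: 43.3
```

Run:
```python
from h import *
o=bot.observe();I=bot.grab_frame("wrist")
print(o["t"],o["ee_pos"],o["grip_width"],o["ft_force"])
cv2.imwrite("pics/w10.png",cv2.resize(I[0:300,130:380],None,fx=2,fy=2));
```

```text
14.225 [644.2056441   66.72162833 133.16904815] 43.30457075589852 [-1.65995801  0.48181129  1.26445436]
```

View pics/w10.png

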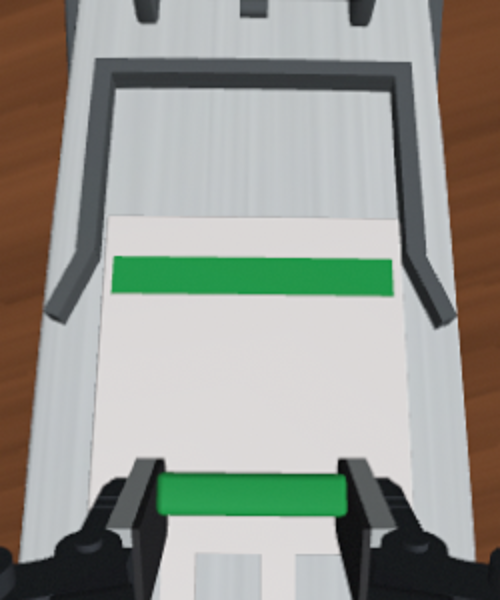

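drive_tool:
  plan:
    - [[-0.005,0.0014,-0.003,0],[-0.01,0.0028,-0.006,0],[-0.015,0.0043,-0.009,0],[-0.02,0.0057,-0.012,0],[-0.025,0.0072,-0.015,0],[-0.03,0.0086,-0.018,0],[-0.035,0.01,-0.021,0],[-0.0375,0.0108,-0.0225,0],[-0.0375,0.0108,-0.0225,0]]

```text
t: 15.4
ee_pos: [606.1, 77.7, 110.5]
tcp_rot: [-0.991, 1.338, 1.01]
ft_force: [-2.2, 0.9, 1.1]
grip_width: 43.1
```

Run:
```python
from h import *
o=bot.observe();I=bot.grab_frame("wrist")
print(o["t"],o["ee_pos"],o["grip_width"],o["ft_force"])
cv2.imwrite("pics/w11.png",cv2.resize(I[0:300,130:380],None,fx=2,fy=2));
```

```text
15.4 [606.09392096  77.71310149 110.50042782] 43.12376972141236 [-2.15674917  0.86673139  1.07314208]
```

View pics/w11.png

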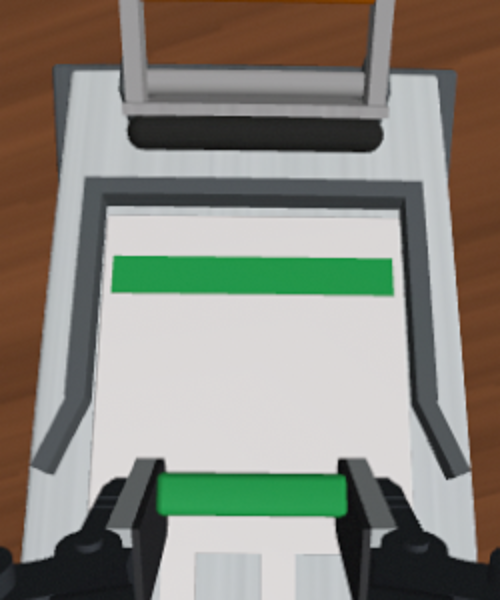

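drive_tool:
  plan:
    - [[-0.003,0.0009,-0.0018,0],[-0.006,0.0017,-0.0036,0],[-0.008,0.0023,-0.0047,0],[-0.01,0.0029,-0.0058,0],[-0.01,0.0029,-0.0058,0]]

```text
t: 16.08
ee_pos: [599.5, 79.5, 106.5]
tcp_rot: [-0.994, 1.334, 1.004]
ft_force: [8.9, -5.6, 6.7]
grip_width: 43.2
```

Run:
```python
from h import *
o=bot.observe();I=bot.grab_frame("wrist")
print(o["t"],o["ee_pos"],o["grip_width"],o["ft_force"])
cv2.imwrite("pics/w12.png",cv2.resize(I[0:300,130:380],None,fx=2,fy=2));
```

```text
16.075 [599.51593914  79.51853588 106.51010255] 43.17096767938581 [ 8.89114346 -5.61138725  6.67155163]
```

View pics/w12.png

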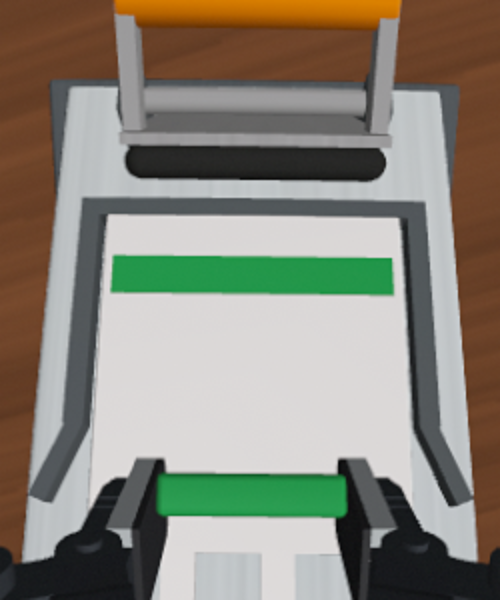

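The plate end meets the ledge and the push meets about 11 N. Release, rise, inspect.

drive_tool:
  plan:
    - [[0,0,0,0],[0,0,0,0],[0,0,0,0],[0,0,0.01,0],[0,0,0.03,0],[0,0,0.07,0],[0,0,0.12,0],[0,0,0.15,0],[0,0,0.15,0]]
  claw: 0.75

```text
t: 17.25
ee_pos: [600.8, 79.7, 259.7]
tcp_rot: [-0.996, 1.329, 1.001]
ft_force: [0.4, -0.6, 0.6]
grip_width: 63.8
```

Run:
```python
from h import *
import pickle
o=bot.observe();c=cam("wrist");I=bot.grab_frame("wrist");pickle.dump(c,open("w13.pkl","wb"))
print(o["t"],o["ee_pos"],o["grip_width"],o["ft_force"])
cv2.imwrite("pics/w13.png",I);cv2.imwrite("pics/s13.png",cv2.resize(bot.grab_frame("side")[150:280,170:310],None,fx=5,fy=4.5,interpolation=cv2.INTER_CUBIC))
```

```text
17.25 [600.83640476  79.65122776 259.6960997 ] 63.81335672336477 [ 0.39136541 -0.57813371  0.60460527]
```

View pics/w13.png

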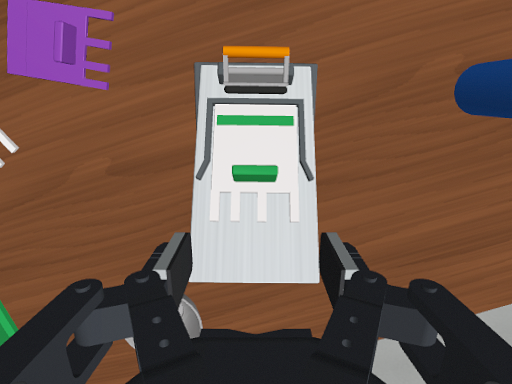

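View pics/s13.png

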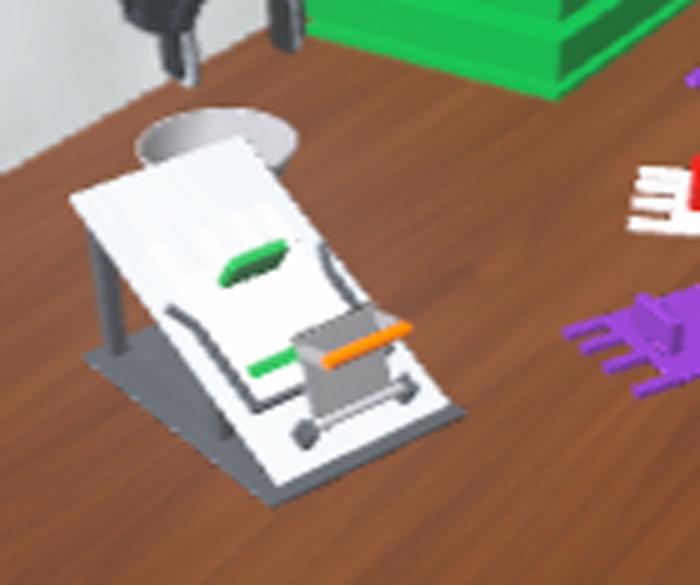

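Run:
```python
from h import *
I=cv2.imread("pics/w13.png")
cv2.imwrite("pics/w13c.png",cv2.resize(I[40:230,190:325],None,fx=3.1,fy=3.1,interpolation=cv2.INTER_CUBIC)[:, :])
cv2.imwrite("pics/w13d.png",cv2.resize(I[75:135,195:315],None,fx=6.5,fy=6.5,interpolation=cv2.INTER_CUBIC))
```

```text
(no output)
```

View pics/w13d.png

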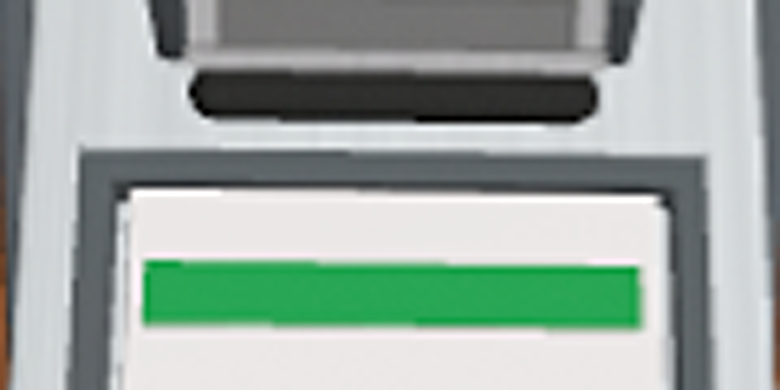

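The gauge looks seated. To be sure it is fully home before clipping, I'll nudge the slab downhill with closed fingers, watching the force.

drive_tool:
  plan:
    - [[0.01,-0.003,-0.03,0],[0.02,-0.006,-0.06,0],[0.026,-0.008,-0.09,0],[0.026,-0.008,-0.115,0],[0.026,-0.008,-0.13,0],[0.026,-0.008,-0.135,0],[0.026,-0.008,-0.135,0]]
  claw: 0

```text
t: 18.23
ee_pos: [625.4, 71.6, 121.7]
tcp_rot: [-0.994, 1.333, 1.004]
ft_force: [1.0, -0.7, 0.9]
grip_width: -0.4
```

drive_tool:
  plan:
    - [[-0.004,0.0012,-0.0024,0],[-0.008,0.0024,-0.0048,0],[-0.011,0.0032,-0.0065,0],[-0.012,0.0036,-0.007,0]]

```text
t: 18.73
ee_pos: [613.0, 75.3, 114.7]
tcp_rot: [-0.994, 1.333, 1.005]
ft_force: [0.2, 0.6, -0.6]
grip_width: -0.4
```

drive_tool:
  plan:
    - [[-0.002,0.0006,0,0],[-0.004,0.0012,0,0],[-0.006,0.0018,0,0],[-0.006,0.0018,0,0]]

```text
t: 19.23
ee_pos: [609.8, 76.5, 116.4]
tcp_rot: [-0.997, 1.33, 1.0]
ft_force: [6.9, -2.9, 5.0]
grip_width: -0.1
```

Run:
```python
from h import *
o=bot.observe();I=bot.grab_frame("wrist")
print(o["t"],o["ee_pos"],o["ft_force"])
cv2.imwrite("pics/w14.png",cv2.resize(I[0:300,130:380],None,fx=2,fy=2));
```

```text
19.225 [609.77005185  76.46691597 116.36375593] [ 6.89103476 -2.93148017  5.00828901]
```

View pics/w14.png

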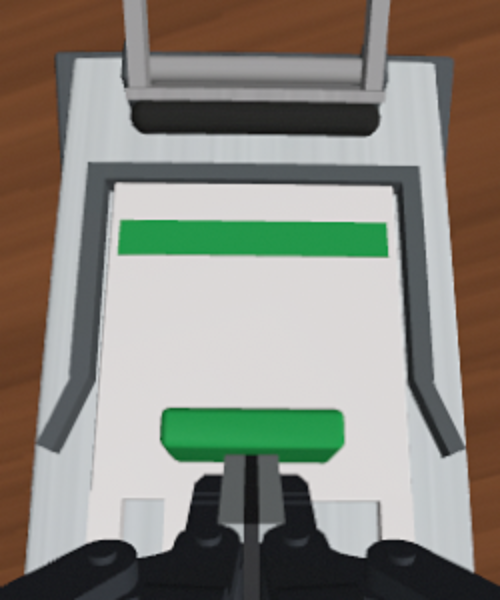

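The slab resists the 7.5 N push without moving, and the plate edge is flush with the ledge. Now I'll back off, go over to the robot side of the bar and push it past centre.

drive_tool:
  plan:
    - [[0.012,-0.0036,0.008,0],[0.012,-0.0036,0.05,0],[0.012,-0.0036,0.1,0],[-0.02,0.006,0.124,0],[-0.06,0.018,0.124,0],[-0.1,0.03,0.124,0],[-0.135,0.04,0.124,0],[-0.151,0.045,0.11,0],[-0.151,0.045,0.07,0],[-0.151,0.045,0.02,0],[-0.151,0.045,-0.015,0],[-0.151,0.045,-0.023,0]]

```text
t: 20.78
ee_pos: [456.9, 121.4, 91.7]
tcp_rot: [-0.995, 1.333, 1.002]
ft_force: [0.1, -0.4, 1.3]
grip_width: -0.3
```

Run:
```python
from h import *
o=bot.observe();I=bot.grab_frame("wrist")
print(o["t"],o["ee_pos"],o["ft_force"])
cv2.imwrite("pics/w15.png",I);cv2.imwrite("pics/s15.png",cv2.resize(bot.grab_frame("side")[150:280,170:310],None,fx=5,fy=4.5,interpolation=cv2.INTER_CUBIC))
```

```text
20.775 [456.87399266 121.35055284  91.65743285] [ 0.13034392 -0.42416786  1.26691769]
```

View pics/w15.png

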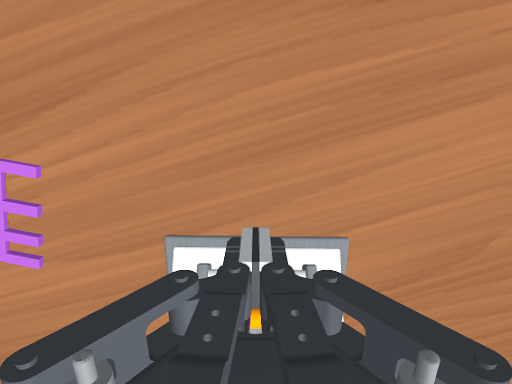

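View pics/s15.png

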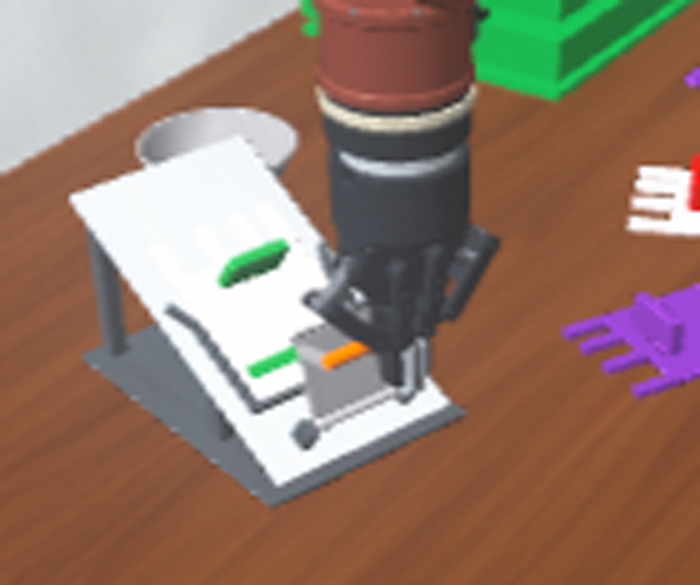

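drive_tool:
  plan:
    - [[0.006,-0.0018,0,0],[0.012,-0.0036,0,0],[0.018,-0.0054,0,0],[0.023,-0.0068,0,0],[0.028,-0.0083,0,0],[0.033,-0.0098,0,0],[0.038,-0.0113,0,0],[0.042,-0.0125,0,0]]

```text
t: 21.88
ee_pos: [501.4, 108.8, 93.4]
tcp_rot: [-0.997, 1.33, 1.0]
ft_force: [0.0, -0.4, 0.4]
grip_width: 0.1
```

Run:
```python
from h import *
o=bot.observe();I=bot.grab_frame("wrist")
print(o["t"],o["ee_pos"],o["ft_force"])
cv2.imwrite("pics/w16.png",I);cv2.imwrite("pics/s16.png",cv2.resize(bot.grab_frame("side")[150:280,170:310],None,fx=5,fy=4.5,interpolation=cv2.INTER_CUBIC))
```

```text
21.875 [501.37778246 108.79369982  93.36970117] [ 0.03457968 -0.36189846  0.35816178]
```

View pics/s16.png

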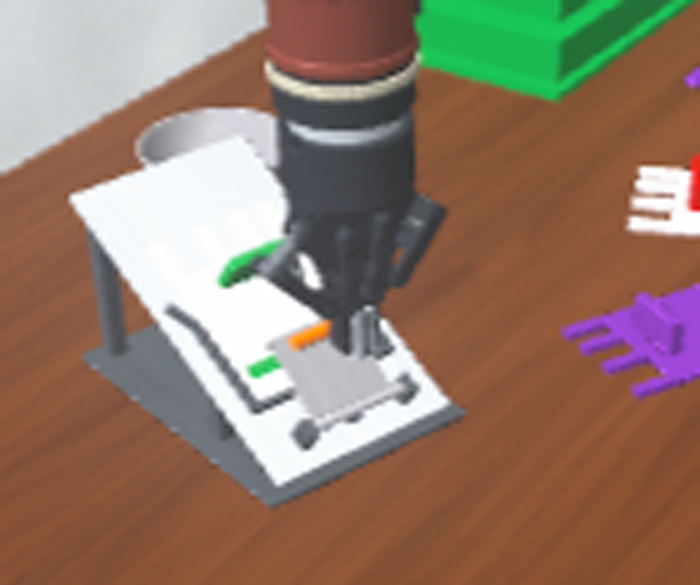

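The clip snapped down and the tool feels no force. Retreat and check.

drive_tool:
  plan:
    - [[-0.008,0.0024,0,0],[-0.016,0.005,0.01,0],[-0.02,0.006,0.04,0],[-0.02,0.006,0.09,0],[0.01,-0.003,0.14,0],[0.045,-0.012,0.165,0],[0.08,-0.023,0.17,0],[0.09,-0.026,0.17,0],[0.09,-0.026,0.17,0]]

```text
t: 23.1
ee_pos: [590.8, 82.9, 263.1]
tcp_rot: [-0.996, 1.331, 1.0]
ft_force: [-0.9, 0.1, -0.4]
grip_width: -0.1
```

Run:
```python
from h import *
import pickle
o=bot.observe();c=cam("wrist");I=bot.grab_frame("wrist");pickle.dump(c,open("w17.pkl","wb"))
print(o["t"],o["ee_pos"],o["ft_force"],o["joint_vel"].round(2))
cv2.imwrite("pics/w17.png",I);cv2.imwrite("pics/s17.png",cv2.resize(bot.grab_frame("side")[150:280,170:310],None,fx=5,fy=4.5,interpolation=cv2.INTER_CUBIC))
```

```text
23.1 [590.82905503  82.89989051 263.14783917] [-0.89634313  0.08445491 -0.38560394] [ 0.01 -0.02 -0.03  0.    0.    0.  ]
```

View pics/w17.png

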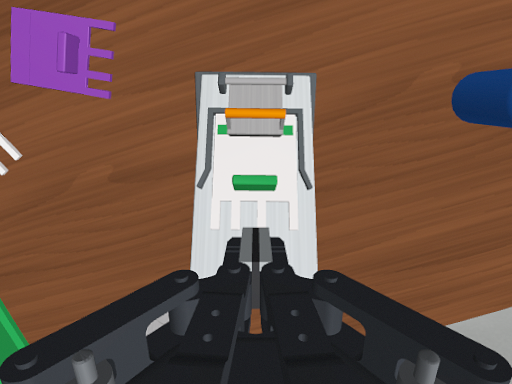

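View pics/s17.png

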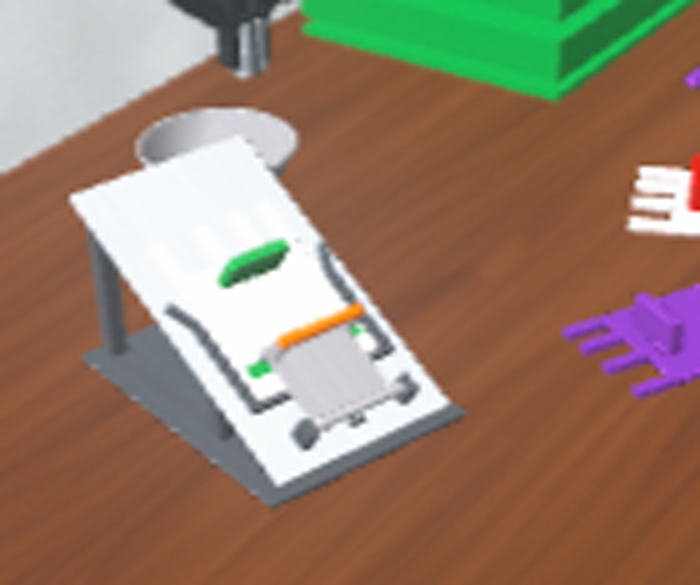

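Clip is down across the stripe. A numeric check of seating and clip angle, plus a top view for the bystanders.

Run:
```python
from h import *
import pickle
c=pickle.load(open("w17.pkl","rb"));I=cv2.imread("pics/w17.png")
Rb=R.from_euler("z",-16.5,degrees=True)*R.from_euler("y",-30,degrees=True)
O=np.r_[593.3,81.7,75]
W=lambda p:Rb.apply(p)+O
for th in (0,.07,.2):
    r=np.hypot(55,22.5);a=np.arctan2(22.5,55)+th
    print("bar pred",th,proj(c,W([-100+r*np.cos(a),0,16+r*np.sin(a)])).round(1))
print("slab top pred",proj(c,W([[15,0,36],[25,0,36]])).round(1),"notch tips",proj(c,W([[65,45,6],[65,-45,6]])).round(1),"stop",proj(c,W([[-65,47.5,8],[-65,-47.5,8],[125,65,0]])).round(1))
print(blob(I,(8,180,180),(20,255,255),200)[1]); print([b for b in blob(I,(50,100,60),(85,255,255),30)[1] if 200<b[1][0]<310])
cv2.imwrite("pics/w17c.png",cv2.resize(I[65:240,185:325],None,fx=4.2,fy=3.4,interpolation=cv2.INTER_CUBIC))
T=bot.grab_frame("top");cv2.imwrite("pics/t17.png",T)
T0=cv2.imread("pics/top0.png");print(cv2.absdiff(T,T0)[90:140,255:305].mean(),cv2.absdiff(T,T0)[150:200,100:150].mean(),cv2.absdiff(T,T0)[190:245,312:360].mean())
```

```text
bar pred 0 [[254.8 116.4]]
bar pred 0.07 [[254.8 113. ]]
bar pred 0.2 [[254.9 106.2]]
slab top pred [[254.6 174.5]
 [254.6 184.5]] notch tips [[298.4 229.9]
 [210.3 229.6]] stop [[297.2 113. ]
 [212.4 112.7]
 [319.1 290.5]]
[([225, 108, 61, 10, 536], [255.1, 112.7])]
[([218, 125, 9, 9, 81], [222.0, 129.0]), ([283, 126, 10, 9, 80], [287.4, 130.2]), ([232, 175, 45, 16, 639], [254.0, 182.0])]
23.9204 32.070933333333336 15.023358585858587
```

View pics/w17c.png

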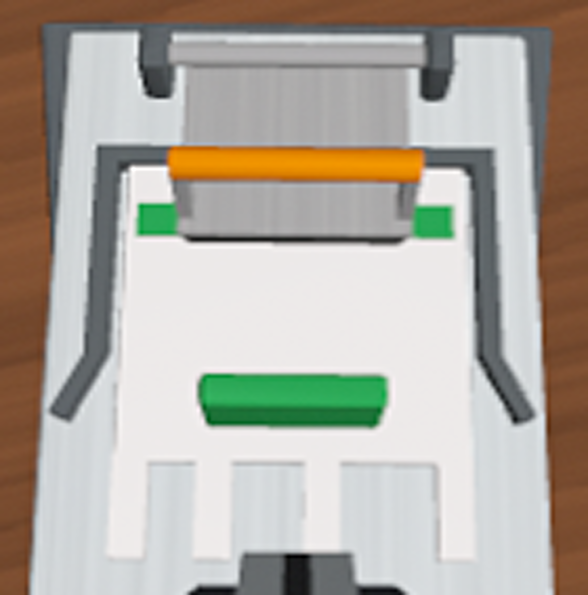

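View pics/t17.png

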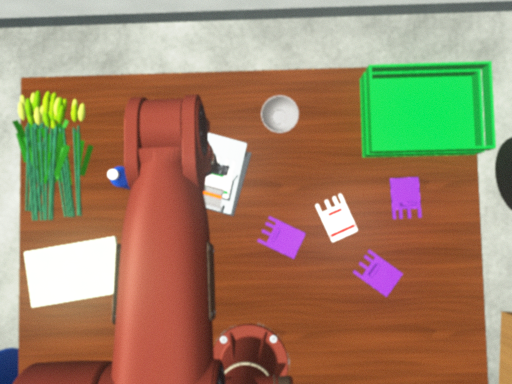

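```bash
python3 -c "
from h import *
print(bot.observe()['ft_force'],bot.observe()['t']);print(bot.close_job())"
```

```text
[-0.61075849  0.00556791 -0.8264227 ] 23.25
the job is handed in; nothing more can be done
None
```

I handed the job in at 23.3 s, with every step done in the order asked.

**What I did**
- **Clip opened:** I pinched the orange bar, swung the clip past centre and let go. It stayed open.
- **Gauge placed:** I held the green gauge across its 44 mm slab width instead of the suggested 10 mm, because the tool cannot tilt and this let the gauge pivot to the slope. I slid it plain end first to the ledge.
- **Pushed home:** After letting go, I nudged the gauge downhill with closed fingers. It held firm at about 8–9 N.
- **Clip lowered:** I pushed the bar past centre from the robot side and the spring snapped the clip onto the gauge.

**Last checks**
- **Clip angle:** the bar appears at row 112.7 in the wrist picture. I expected 113.0 for a clip shut on a gauge and 116.4 for one shut on nothing.
- **Gauge seating:** the notch tips are within about 1 pixel of where a fully home gauge should show them.
- **Robot:** the gripper is empty and clear of everything, and the force reading is only noise.
- **Red gauge, bowl and bottle:** they look unmoved in the top picture, though the arm partly hides the bottle there. My automatic before-and-after comparison of those spots gave large differences and did not settle it, so this rests on looking at the pictures.

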